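# Hold the guard flap open with the saddle weight and fetch a bracket

## Task

Hang the saddle weight on the rod of the bin's spring-balanced swing arm and lower it gently, letting go only once the arm has sunk all the way and settled, so that the weight holds the clear guard flap wide open. Then take the steel bracket out of the bin and set it down (do not drop it) in the job tray, lengthwise and the same way up as it lay. Leave the weight hanging with the flap open, and do not disturb the two tins or the carton.

Things in the scene. Friction and masses are not known exactly. Their poses are not given: they have to be found in the camera images.
- parts_bin: Fixed blue open-topped sheet-metal bin, outside 160 (x) x 210 (y) x 60 (z) mm, walls and floor 5 mm, closed on top by a clear spring flap. Origin: centre of its underside on the bench; x points from the robot's side to the hinge side, z up. On its right (-y) end stands a bearing post (top at z 138) which carries the swing arm's pivot at x=80, z=116 mm (pivot axis along the bin's y).
- guard_flap (a joint): Hinge of the clear flap with a yellow front edge, along y on the bin's far rim (bin x=80, z=66 mm); flap 164 mm long from hinge to edge, 210 mm wide. 0 = shut (level over the bin), 1.83 rad = wide open, standing up 15 degrees past vertical behind the bin (top edge then at z 225 mm). Geared to the swing arm: always 3.5 times its angle. It springs shut whenever the arm is unloaded.
- swing_arm (a joint): Angle of the yellow swing arm outside the bin's right end, 0 = up (unloaded, arm 15 degrees above level), 0.5236 rad = fully down on its stop (15 degrees below level, flap wide open). A spring pushes it up (about 3 N at the rod); the saddle weight is heavy enough to carry it all the way down, but if let go early it slams down (over about 1 rad/s is too fast; lower it at 0.1 m/s or slower).
- hang_rod (a point): Middle of the steel hanging rod at the free end of the swing arm: diameter 12 mm, 82 mm clear length along the bin's y between the arm and an end flange 24 mm across; it sticks out to the right (-y) of the bin. It lies 150 mm from the pivot, at bin x=-65, y=-171 mm, z=155 mm with the arm up; going down it swings on an arc (x=-70 when level) to x=-65, z=77 mm. Its axis stays along the bin's y.
- saddle_weight: Loose dark steel saddle weight, about 0.6 kg, 54 (x) x 44 (y) x 115 (z) mm, standing on its two legs at the start; origin: centre of the underside. Between the legs a slot 22 mm wide runs right through along its y axis, open below, with an inverted-V seat on top (slot 52 mm deep, apex at z 58 mm). On top an orange grip tab, 14 mm thick along x, 40 mm wide along y, from z=70 to z=115 mm. It hangs astride the rod, the rod lying in the slot, and swings freely on it.
- weight_seat (a point): Point in the saddle weight's slot, 51.4 mm above the underside's centre, where the rod's axis lies when it is seated.
- bracket: Loose mild-steel channel bracket, grey with some rust, 40 (x) x 150 (y) x 42 (z) mm, about 0.55 kg, lying on the bin's floor (5 mm above the bench) with its length roughly along the bin's y. Origin: centre of its underside; z up. Two upright side plates at x = +-17 mm, 42 mm high; grasp it across its 40 mm width.
- job_tray: Fixed shallow aluminium tray with a black rubber mat, 130 (x) x 220 (y) x 20 (z) mm, walls 4 mm, wire handles at both ends. Origin: centre of the underside on the bench; mat surface 6 mm above the bench; long axis y.
- tin: Bystander: low round lidded white tin, 68 mm across, 42 mm high, in front of the bin. Origin under its centre.
- tall_tin: Bystander: tall round lidded tin with a label, 78 mm across, 95 mm high, at the right behind the weight. Origin under its centre.
- carton: Bystander: small brown carton, 71 x 110 x 55 mm, at the left behind the tray. Origin under its centre.
Mind the look-alikes: they are no part of the job. Of the things shaped like the saddle_weight, the steel one is meant.

How it is judged (in metres and radians):
On the way, in this order (a step that is already met when the one before it is completed fails the run):
1. the saddle weight hangs on the rod, let go, with the arm fully down and the flap wide open (value of joint swing_arm above 0.47 rad and distance between weight_seat and hang_rod below 0.025 m and contact force between the fingers and saddle_weight below 0.2 N and value of joint guard_flap above 1.6 rad), for 0.3 s.
2. the bracket is lifted out of the bin while the weight holds the flap open (z of bracket in the frame of parts_bin above 0.07 m and value of joint swing_arm above 0.45 rad), for 0.1 s.
At the end, for the whole second after the job is handed in: Bracket flat in the tray, same way up (tilt under 0.12 rad), lengthwise (within 0.3 rad), inside the walls, at rest; weight hanging on the rod (seat within 25 mm of its middle), let go and still, arm down (over 0.47 rad), flap open (over 1.6 rad) (all of step 1 and x of bracket in the frame of job_tray between -0.042 and 0.042 m and y of bracket in the frame of job_tray between -0.035 and 0.035 m and z of bracket in the frame of job_tray between 0 and 0.012 m and angle between bracket's own z axis and vertical below 0.12 rad and angle between the y axis of bracket and the y axis of job_tray, either way round below 0.3 rad and linear speed of bracket below 0.02 m/s and linear speed of saddle_weight below 0.03 m/s); the robot touches nothing.
It fails at once if the swing arm slams down (faster than 1.2 rad/s, once past 0.15 rad) (velocity of joint swing_arm above 1.2 rad/s and value of joint swing_arm above 0.15 rad).
It fails at once if the bracket is dropped (falls free by more than about 25 mm) (linear speed of bracket above 0.7 m/s and contact force between the fingers and bracket below 0.05 N).
It fails at once if the tin is moved more than 30 mm (distance of tin from where it was at the start of the episode above 0.03 m).
It fails at once if the tall tin is moved more than 30 mm (distance of tall_tin from where it was at the start of the episode above 0.03 m).
It fails at once if the carton is moved more than 30 mm (distance of carton from where it was at the start of the episode above 0.03 m).
It also fails if it takes over 53 s, if anything falls off the work surface, if the arm or the gripper's body presses on something with over 40 N, if the wrist force passes 120 N, or if a joint passes its speed limit or range.

## Robot

A 6-joint arm with a two-finger parallel gripper is mounted at the origin on a cart in front of the work surface, level with it; the furniture and walls round the work are solid. World frame = base frame: x ahead of the robot, y to its left, z up, the work surface at z = 0. Lengths are in mm, angles in rad, forces in N, time in s.
With the tool pointing down it reaches from about 300 to 775 mm from the base axis. Payload 14.6 kg.
Tool frame: the origin (TCP) lies at the very end of the fingers, on their centre line; the grasp point (between the pads) lies 19 mm behind it; z points along the fingers, y is the line along which they close (so a half turn about z gives the same grasp; the last joint's range is limited). The gripper opens to 94 mm and grips with 3 to 60 N. Pads are 16 mm wide; open, the fingers measure 119 mm over their backs; the gripper's body (75 mm by 177 mm) begins 78 mm behind the grasp point.
Start: joints at [1.137, 0.3, 1.521, -0, 1.321, -0.067], TCP at [197.243, 513.405, 205.446] pointing down, gripper open.
Joint ranges: [-3.03, 3.03], [-0.79, 2.21], [0.23, 2.52], [-1.04, 4.18], [0, 3.07], [-2.55, 2.55]. Speed limits (rad/s): [2.22, 2.22, 2.57, 3.14, 3.14, 3.14].

## Interface

Orientations are given as [roll, pitch, yaw] about the fixed x, y, z axes, in that order (R = Rz(yaw) Ry(pitch) Rx(roll)).
In Python, from cell import manip, eyes, ticket gives the robot as it stands. The module is installed in compiled form; this text tells all that it offers.
- The arm moves only by the tool arm_command, never from a script. Its argument "plan" is a list of rows, each a list of 5 numbers: the opening, from -1 (shut) to 1 (fully open), then the shift along the tool's x, y, z in m, then the turn about the tool's z in rad. In form: [[jaw, dx, dy, dz, roll], ...]. A call has 1 to 20 rows; each row shifts and turns the commanded pose from where the row before left it, along the tool's axes as they then stand; what a row does not reach is not made up. A row lasts 1/8 s, in which the tool goes at most 62.5 mm and 10.7 degrees, less where a joint would pass 70% of its speed; a pose out of reach is approached as far as the arm can. A call is refused whole if a number of a shift passes 0.0625 or a number of a turn 0.188, either way. A call with a gripper value outside its range is refused whole. The fingers move at their own pace and stop on an object; "newtons" is the grip in N (left out, the last holds). Time passes only in rows, so rows that do not move let the fingers close. It gives the time, the measured TCP pose, the force, the opening and the grip force at its end, in the units of the state.
- manip.read_state(): the state, without advancing time (a new reading comes with each control period).
- eyes.camera(name): name is "side" or "top"; returns a dict with "img" (400x640x3 uint8, blue, green, red), "z_map" (400x640 float32, mm along the optical axis (not along the pixel's ray), 0 where there is no reading), "fx", "fy", "cx", "cy" (pixels), "eye" and "orientation" of the camera in the world. Camera axes: x right, y down, z forward; pixel columns grow to the right and rows downward; lengths in mm; the calibration is good to about 2 mm. A picture is of the moment at which its call begins.
- ticket.sign_off(): hands the job in; it is judged then, once.
The state is a dict: "clock": time; "joints": joint angles; "qd": joint speeds; "effort": joint torques, N m; "eef_pos": TCP position; "eef_rot": TCP orientation; "wrist_force": force on the tool from outside, world axes, zero at the start; "moment": the same for the moment, N m; "finger_gap": finger opening in mm; "finger_force": force on a finger pad.
Only numpy, scipy, OpenCV 4.12 (cv2) and the standard library are available. Lean on these libraries where they do the work, as an engineer would, in place of code of your own. Each camera call takes 0.05 s, during which the arm holds its last target. There are 200 camera calls.

## Working session

There is one attempt and no reset: what is moved stays moved. The work goes in short steps, Python scripts to look and compute and a tool call to move; the robot and the scene stay as the last step left them, time stands still between calls to the robot, and variables do not carry over. Pictures are saved under pics/ and viewed, at most 11 in all, crops included, and the job is handed in when it is done.

Besides the shell and the picture viewer there is one more tool, called after ">>>" as name(argument=value, ...) on one line, values as JSON. arm_command: Moves the arm, as the interface text tells. Its arguments: {"type":"object","properties":{"plan":{"type":"array"},"newtons":{"type":"number"}},"required":["plan"]}

```bash
mkdir -p pics; cat > h.py <<'E'
import numpy as np, cv2
from scipy.spatial.transform import Rotation as R
from cell import manip, eyes, ticket
def rot(o):
    o=np.array(o,float)
    if o.shape==(3,3): return o
    return R.from_euler('xyz',o).as_matrix() if o.size==3 else R.from_quat(o).as_matrix()
def cloud(c):
    z=c['z_map']; v,u=np.mgrid[:z.shape[0],:z.shape[1]]
    p=np.dstack([(u-c['cx'])/c['fx']*z,(v-c['cy'])/c['fy']*z,z])
    return p@rot(c['orientation']).T+np.array(c['eye'])
def ray(c,u,v,h):
    d=rot(c['orientation'])@np.array([(u-c['cx'])/c['fx'],(v-c['cy'])/c['fy'],1.]); e=np.array(c['eye'])
    return e+d*(h-e[2])/d[2]
E
python3 - <<'E'
from h import *
import pickle
s=manip.read_state(); print(s)
for n in('side','top'):
    c=eyes.camera(n); cv2.imwrite(f'pics/{n}0.png',c['img']); pickle.dump(c,open(n+'0.pkl','wb'))
    print(n,c['eye'],c['orientation'],c['fx'],c['fy'],c['cx'],c['cy'])
E
```

```text
{'clock': 0.0, 'joints': array([ 1.13745152e+00,  3.00448183e-01,  1.52156604e+00,  3.06387737e-06,
        1.32070526e+00, -6.65912648e-02]), 'qd': array([-2.47778884e-03,  4.04351394e-04, -1.74714343e-06, -1.24200825e-03,
        1.33311399e-03, -7.64799498e-04]), 'effort': array([-2.81206761e-03, -5.31792963e+01, -3.52740705e+01,  7.06576556e-02,
        2.44012027e-02, -7.07105005e-05]), 'eef_pos': array([197.11171404, 513.18945343, 204.90526627]), 'eef_rot': array([-3.14046852e+00, -7.79423916e-05,  2.77483831e+00]), 'wrist_force': array([ 0.10072389, -0.24270643, -0.56670546]), 'moment': array([ 0.01321034,  0.02228146, -0.00936236]), 'finger_force': 0.0, 'finger_gap': 94.22622003041673}
side [-100.04843727 1264.86096188  716.20065744] [-1.96648682  0.02360884 -2.66699966] 485.67477423203945 485.67477423203945 316.28866963035273 203.24618711991278
top [ 444.45775669   27.28433057 1266.41015911] [-3.05458332 -0.0175694  -1.55585449] 387.730118697106 387.730118697106 320.22739156326134 197.82626485544327
```

View pics/top0.png

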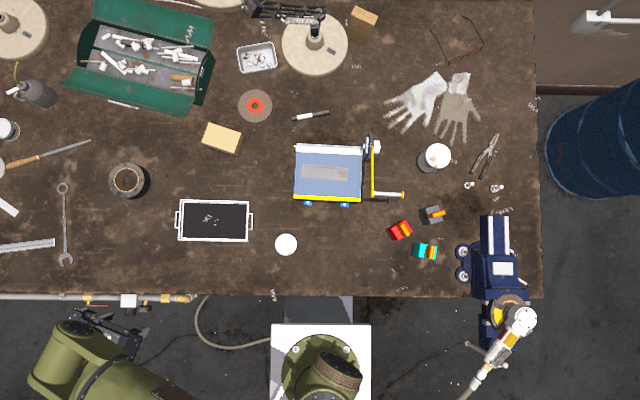

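View pics/side0.png

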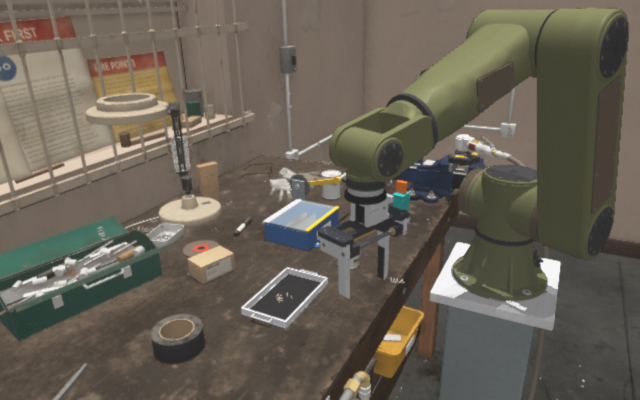

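The top view shows the bin at (328,172), the rod ending near (403,195), the steel weight with its orange tab at (433,214), with red and teal look-alikes at (400,230) and (425,251). The tray is at (213,221) and the white tin at (286,245). The side view is mostly blocked by the arm.

```bash
python3 - <<'E'
from h import *
import pickle
c=pickle.load(open('top0.pkl','rb')); P=cloud(c); im=c['img']
cv2.imwrite('pics/crop0.png',cv2.resize(im[125:270,280:460],None,fx=4,fy=4,interpolation=cv2.INTER_CUBIC))
hsv=cv2.cvtColor(im,cv2.COLOR_BGR2HSV)
def m(lo,hi,box,name):
    k=cv2.inRange(hsv,np.array(lo),np.array(hi)); q=np.zeros_like(k); x0,y0,x1,y1=box; q[y0:y1,x0:x1]=k[y0:y1,x0:x1]
    n,l,s,ce=cv2.connectedComponentsWithStats(q)
    for i in range(1,n):
        if s[i,4]>12:
            p=P[l==i]; r=cv2.minAreaRect(np.argwhere(l==i)[:,::-1].astype(np.float32))
            print(name,s[i],ce[i].round(1),'med',np.median(p,0).round(0),'rect',np.round(r[1],1),round(r[2],1), [np.percentile(p[:,2],q_).round(0) for q_ in(5,95)])
m((5,120,120),(20,255,255),(412,195,460,262),'orange')
m((21,120,100),(35,255,255),(280,130,420,215),'yellow')
m((100,60,60),(125,255,255),(285,135,375,215),'blue')
m((0,0,0),(180,255,45),(180,200,250,242),'mat')
for u,v in[(403,195),(390,195),(380,195),(432,214),(424,215),(440,215),(325,172),(318,172),(350,172),(325,185),(213,221),(286,245),(430,208),(430,220),(436,158)]: print(u,v,P[v,u].round(0))
E
```

```text
orange [429 210  17   8  52] [436.5 213.9] med [ 503. -341.  110.] rect [ 5.3 17. ] 76.0 [np.float64(1.0), np.float64(117.0)]
orange [426 245   9  15  61] [428.8 251.6] med [ 391. -319.  100.] rect [ 7.3 14. ] 10.3 [np.float64(77.0), np.float64(116.0)]
yellow [370 147   4  51 145] [372.  173.4] med [ 616. -141.  147.] rect [50.  3.] 90.0 [np.float64(126.0), np.float64(166.0)]
yellow [401 191   3   8  16] [402.4 194.4] med [ 554. -226.  164.] rect [2.  7.1] 9.5 [np.float64(154.0), np.float64(168.0)]
yellow [293 195  68   7 281] [326.5 197.9] med [550. -13.  70.] rect [67.2  4.2] 2.9 [np.float64(8.0), np.float64(74.0)]
blue [ 293  152   65   45 1357] [323.8 177. ] med [598.  -2.  68.] rect [64.5 41.5] 3.2 [np.float64(64.0), np.float64(72.0)]
blue [360 156   3  25  39] [360.8 168.9] med [ 639. -118.   68.] rect [ 1.5 24.1] 2.9 [np.float64(61.0), np.float64(72.0)]
blue [359 182   2  16  23] [359.7 190.6] med [ 572. -115.   69.] rect [15.  1.] 90.0 [np.float64(63.0), np.float64(72.0)]
blue [303 200   9   6  42] [307.  202.6] med [537.  50.   2.] rect [5. 8.] 90.0 [np.float64(-2.0), np.float64(6.0)]
blue [340 201   9   7  44] [344.1 204.4] med [534. -72.   3.] rect [6. 8.] 90.0 [np.float64(-1.0), np.float64(6.0)]
403 195 [ 553. -227.  166.]
390 195 [ 553. -193.  153.]
380 195 [ 568. -190.   -1.]
432 214 [ 502. -327.  111.]
424 215 [ 504. -334.    2.]
440 215 [ 500. -350.  114.]
325 172 [630.  -6.  70.]
318 172 [630.  16.  68.]
350 172 [632. -84.  67.]
325 185 [ 444.   27. 1266.]
213 221 [474. 353.   4.]
286 245 [402. 112.  44.]
430 208 [ 523. -334.   70.]
430 220 [ 486. -333.   72.]
436 158 [ 676. -346.   96.]
```

View pics/crop0.png

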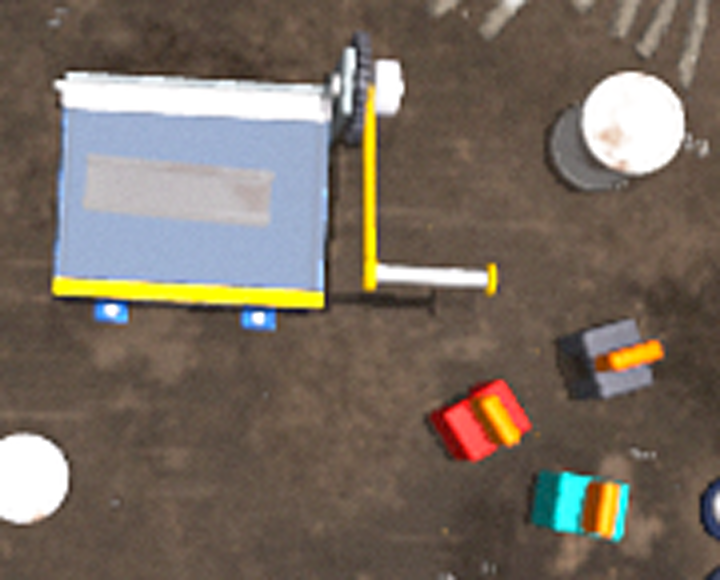

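The crop shows the steel weight with its tab running (600,365)-(662,350), and the rod from (378,275) to (490,279). The flap's front edge runs (53,288)-(323,298), and the bracket lies at (85..270,155..225) in the bin. Next I compute world poses.

```bash
cat >> h.py <<'E'
def go(x,y,z,yaw):
    s=manip.read_state(); p=s['eef_pos']; Rm=rot(s['eef_rot']); cy=s['eef_rot'][2]
    t=-((yaw-cy+np.pi)%(2*np.pi)-np.pi); R2=Rm@R.from_rotvec([0,0,t]).as_matrix()
    print('clock',round(s['clock'],2),'pos',p.round(1),'rpy',np.round(s['eef_rot'],4),'turn',round(t,3),'then shift mm',(R2.T@(np.array([x,y,z])-p)).round(1))
E
python3 - <<'E'
from h import *
import pickle
c=pickle.load(open('top0.pkl','rb')); P=cloud(c)
def q(a,b,h): return ray(c,280+a/4-.375,125+b/4-.375,h)
# weight
for lo,hi in((105,122),(62,80)):
    k=np.zeros(P.shape[:2],bool); k[202:228,418:450]=True; k&=(P[...,2]>lo)&(P[...,2]<hi)
    if lo<100: k[:, :]&=True
    v,u=np.nonzero(k); pts=np.array([ray(c,a,b,115 if lo>100 else 70)[:2] for a,b in zip(u,v)])
    r=cv2.minAreaRect(pts.astype(np.float32)); print(lo,len(pts),pts.mean(0).round(1),'rect',r, np.median(P[k],0).round(1), cv2.fitLine(pts.astype(np.float32),2,0,.01,.01).ravel().round(3))
# bin
L=q(53,288,66);Rr=q(323,298,66);print('flap edge',L,Rr,'len',np.linalg.norm(L-Rr))
d=(L-Rr)/np.linalg.norm(L-Rr); yv=d; xv=np.array([yv[1],-yv[0],0]); ang=np.arctan2(xv[1],xv[0])
o=(L+Rr)/2+xv*84; o[2]=0; print('bin yaw',ang,'origin',o,'rod pred',o+xv*-65+yv*-171)
a,b=q(378,275,155),q(490,279,155); print('rod',a,b,(a+b)/2,np.linalg.norm(a-b), 'yaw',np.arctan2(*(a-b)[[0,1]])*-1)
br=[q(*t,47) for t in((87,155),(273,172),(270,226),(84,207))]; print('bracket',np.mean(br,0),'yaw',-np.arctan2(*((br[0]+br[3]-br[1]-br[2])[[0,1]])),'len',np.linalg.norm(br[0]-br[1]),np.linalg.norm(br[0]-br[3]))
# tray
k=np.zeros(P.shape[:2],np.uint8); k[198:244,170:256]=1; hs=cv2.cvtColor(c['img'],cv2.COLOR_BGR2HSV)
m=((hs[...,2]>140)&(hs[...,1]<50)&(k>0)); v,u=np.nonzero(m); r=cv2.minAreaRect(np.c_[u,v].astype(np.float32)); print(r)
bx=cv2.boxPoints(r); w=np.array([ray(c,*t,20) for t in bx]); print('tray',w.round(0),w.mean(0))
print(q(23,478,42),q(634,123,95))
E
```

```text
105 64 [ 505.2 -345.4] rect ((505.01922607421875, -345.1396484375), (13.865654945373535, 40.24944305419922), 16.640348434448242) [ 505.4 -345.4  114.1] [ 2.63000e-01 -9.65000e-01  5.05156e+02 -3.45391e+02]
62 190 [ 505.  -344.4] rect ((505.02978515625, -345.7120361328125), (53.39142990112305, 44.992706298828125), 16.611385345458984) [ 504.5 -343.7   70.5] [ 9.50000e-01  3.11000e-01  5.04978e+02 -3.44442e+02]
flap edge [551.83316706  92.75121573  66.        ] [ 547.48995881 -117.28407344   66.        ] len 210.08018982204308
bin yaw -0.02067552254434406 origin [633.64360953 -14.00304901   0.        ] rod pred [ 565.12223957 -183.62268779    0.        ]
rod [ 557.16744051 -146.24689645  155.        ] [ 555.61590121 -227.39792033  155.        ] [ 556.39167086 -186.82240839  155.        ] 81.16585458974974 yaw -0.019116829596085346
bracket [633.328263   -4.1458313  47.       ] yaw -0.07972687342553375 len 148.55474650642256 41.75311446225465
((213.08245849609375, 220.28414916992188), (78.25633239746094, 41.78114318847656), 1.468800663948059)
tray [[411. 471.  20.]
 [544. 474.  20.]
 [542. 224.  20.]
 [408. 223.  20.]] [476.15054597 348.14768744  20.        ]
[404.21153495 114.37992661  42.        ] [ 684.12403836 -352.83016517   95.        ]
```

>>> arm_command(plan=[[1, 0, 0, 0, 0.184], [1, 0, 0, 0, 0.184], [1, 0, 0, 0, 0.184], [1, 0, 0, 0, 0.184], [1, 0, 0, 0, 0.183]], newtons=25)

```text
clock: 0.72
eef_pos: [197.2, 513.3, 205.1]
eef_rot: [-3.141, 0.001, 1.85]
wrist_force: [1.3, 0.2, 0.1]
finger_gap: 93.8
finger_force: 0.0
```

```bash
python3 - <<'E'
from h import *
import pickle
go(505,-345.4,190,1.856)
c=pickle.load(open('top0.pkl','rb')); P=cloud(c)
k=np.zeros(P.shape[:2],bool); k[185:203,376:400]=True; k&=(P[...,2]>140)&(P[...,2]<175)
v,u=np.nonzero(k); pts=np.array([ray(c,a,b,157)[:2] for a,b in zip(u,v)]); print(len(pts),pts.mean(0),pts.std(0)*12**.5,P[k].mean(0)); print(c['img'][188:200,388].tolist())
E
```

```text
clock 0.72 pos [197.2 513.3 205.1] rpy [-3.1411e+00  5.0000e-04  1.8497e+00] turn -0.006 then shift mm [-910.6   53.8   15.6]
97 [ 558.09751611 -184.47850657] [12.11801328 69.17350417] [ 557.79473343 -183.90882899  159.94488593]
[[69, 79, 97], [72, 88, 100], [76, 85, 102], [64, 76, 92], [216, 213, 217], [255, 255, 255], [255, 255, 255], [218, 220, 224], [111, 118, 127], [52, 62, 77], [40, 50, 61], [45, 51, 59]]
```

>>> arm_command(plan=[[0.4, 0, 0, 0, -0.006], [0.4, -0.03, 0.003, 0, 0], [0.4, -0.05, 0.003, 0, 0], [0.4, -0.05, 0.003, 0, 0], [0.4, -0.05, 0.003, 0, 0], [0.4, -0.05, 0.003, 0, 0], [0.4, -0.05, 0.003, 0, 0], [0.4, -0.05, 0.003, 0, 0], [0.4, -0.05, 0.003, 0, 0], [0.4, -0.05, 0.003, 0, 0], [0.4, -0.05, 0.003, 0, 0], [0.4, -0.05, 0.003, 0, 0], [0.4, -0.05, 0.003, 0, 0], [0.4, -0.05, 0.003, 0, 0], [0.4, -0.05, 0.003, 0, 0], [0.4, -0.05, 0.003, 0, 0], [0.4, -0.05, 0.003, 0, 0], [0.4, -0.05, 0.003, 0, 0], [0.4, -0.05, 0.003, 0, 0], [0.4, -0.03, 0, 0, 0]])

```text
clock: 3.22
eef_pos: [510.2, -344.8, 204.7]
eef_rot: [-3.141, -0.001, 1.866]
wrist_force: [0.2, 0.1, -0.7]
finger_gap: 65.9
finger_force: 0.0
```

```bash
python3 - <<'E'
from h import *
go(505,-345.4,77,1.856)
E
```

```text
clock 3.23 pos [ 510.2 -344.8  204.7] rpy [-3.1410e+00 -6.0000e-04  1.8664e+00] turn 0.01 then shift mm [  0.8  -5.1 127.7]
```

>>> arm_command(plan=[[0.4, 0.001, -0.005, 0.02, 0], [0.4, 0, 0, 0.04, 0], [0.4, 0, 0, 0.04, 0], [0.4, 0, 0, 0.017, 0], [0.4, 0, 0, 0.01, 0], [0.4, 0, 0, 0, 0]])

```text
clock: 3.98
eef_pos: [505.2, -343.5, 78.9]
eef_rot: [3.141, 0.0, 1.863]
wrist_force: [1.4, 0.8, 1.0]
finger_gap: 65.7
finger_force: 0.0
```

```bash
python3 - <<'E'
from h import *
go(505,-345.4,77,1.856)
c=eyes.camera('side'); cv2.imwrite('pics/s1.png',cv2.resize(c['img'][120:260,300:480],None,fx=4,fy=4))
E
```

```text
clock 3.98 pos [ 505.2 -343.5   78.9] rpy [3.1414e+00 4.0000e-04 1.8629e+00] turn 0.007 then shift mm [-1.8 -0.7  1.9]
```

View pics/s1.png

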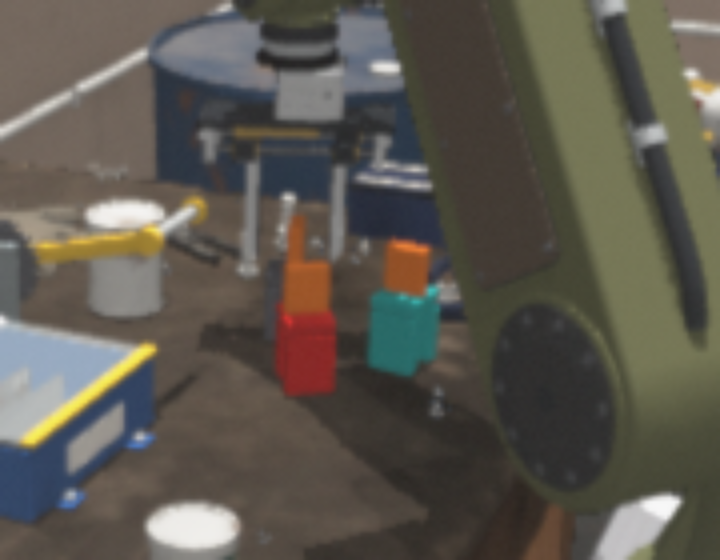

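The fingers, at crop (250,270) and (338,255), straddle the steel weight's tab at (297,235) as planned. Now I close and lift.

>>> arm_command(plan=[[-1, 0, 0, 0, 0], [-1, 0, 0, 0, 0], [-1, 0, 0, 0, 0], [-1, 0, 0, 0, 0], [-1, 0, 0, 0, 0], [-1, 0, 0, 0, 0], [-1, 0, 0, -0.01, 0], [-1, 0, 0, -0.02, 0], [-1, 0, 0, 0, 0]], newtons=40)

```text
clock: 5.15
eef_pos: [505.5, -343.7, 109.9]
eef_rot: [3.14, 0.002, 1.862]
wrist_force: [0.2, 0.0, -6.1]
finger_gap: 14.0
finger_force: 40.0
```

>>> arm_command(plan=[[-1, 0, 0, -0.03, 0], [-1, 0, 0, -0.045, 0], [-1, 0, 0, -0.045, 0], [-1, 0, 0, -0.04, 0], [-1, 0, 0, -0.01, 0.1], [-1, 0, 0, 0, 0.15], [-1, 0, 0, 0, 0.061], [-1, 0, 0, 0, 0], [-1, 0, 0, 0, 0]])

```text
clock: 6.28
eef_pos: [504.9, -343.3, 277.9]
eef_rot: [-3.141, -0.0, 1.552]
wrist_force: [-0.1, 0.1, -6.0]
finger_gap: 13.8
finger_force: 40.0
```

```bash
python3 - <<'E'
from h import *
go(557.5,-185.5,280,1.551)
E
```

```text
clock 6.28 pos [ 504.9 -343.3  277.9] rpy [-3.1410e+00 -4.0000e-04  1.5523e+00] turn 0.001 then shift mm [158.8  49.4  -2. ]
```

>>> arm_command(plan=[[-1, 0.015, 0.005, 0, 0], [-1, 0.03, 0.01, 0, 0], [-1, 0.04, 0.012, 0, 0], [-1, 0.04, 0.012, 0, 0], [-1, 0.025, 0.007, 0, 0], [-1, 0.009, 0.003, 0, 0], [-1, 0, 0, 0, 0], [-1, 0, 0, 0, 0]])

```text
clock: 7.28
eef_pos: [556.9, -186.1, 278.4]
eef_rot: [-3.141, 0.0, 1.55]
wrist_force: [-0.2, -0.6, -5.9]
finger_gap: 14.0
finger_force: 40.0
```

```bash
python3 - <<'E'
from h import *
go(557.5,-185.5,280,1.551)
c=eyes.camera('side'); cv2.imwrite('pics/s2.png',cv2.resize(c['img'][120:260,270:430],None,fx=4,fy=4))
c=eyes.camera('top'); P=cloud(c); k=np.zeros(P.shape[:2],bool); k[180:210,366:420]=True
for lo,hi in((140,175),(185,260)):
    q=k&(P[...,2]>lo)&(P[...,2]<hi); print(q.sum(), P[q].mean(0) if q.any() else 0, np.ptp(P[q],axis=0) if q.any() else 0)
E
```

```text
clock 7.28 pos [ 556.9 -186.1  278.4] rpy [-3.1415e+00  2.0000e-04  1.5501e+00] turn -0.001 then shift mm [ 0.6  0.6 -1.6]
101 [ 565.19117215 -150.77805749  160.2733325 ] [47.84995993 43.67127579 18.36130759]
27 [ 573.98622594 -168.41749133  229.23305534] [38.8843375   7.33208176 49.74032453]
```

View pics/s2.png

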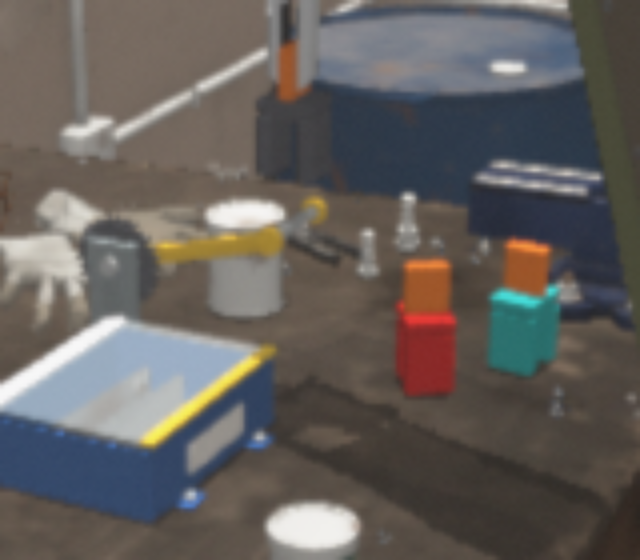

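The side view shows the weight's slot at crop (295,170), above the middle of the rod at (296,225), and lined up with it. I go down astride the rod in stages.

>>> arm_command(plan=[[-1, 0, 0, 0.015, 0], [-1, 0, 0, 0.015, 0], [-1, 0, 0, 0.01, 0], [-1, 0, 0, 0.008, 0], [-1, 0, 0, 0.008, 0], [-1, 0, 0, 0.008, 0], [-1, 0, 0, 0, 0]])

```text
clock: 8.25
eef_pos: [557.0, -185.3, 213.8]
eef_rot: [-3.141, -0.0, 1.551]
wrist_force: [0.6, -0.4, -6.2]
finger_gap: 13.8
finger_force: 40.0
```

```bash
python3 - <<'E'
from h import *
go(557.5,-185.5,190,1.551)
c=eyes.camera('side'); cv2.imwrite('pics/s3.png',cv2.resize(c['img'][130:220,310:400],None,fx=6,fy=6))
E
```

```text
clock 8.25 pos [ 557.  -185.3  213.8] rpy [-3.1407e+00 -3.0000e-04  1.5508e+00] turn -0.0 then shift mm [-0.2  0.6 23.8]
```

View pics/s3.png

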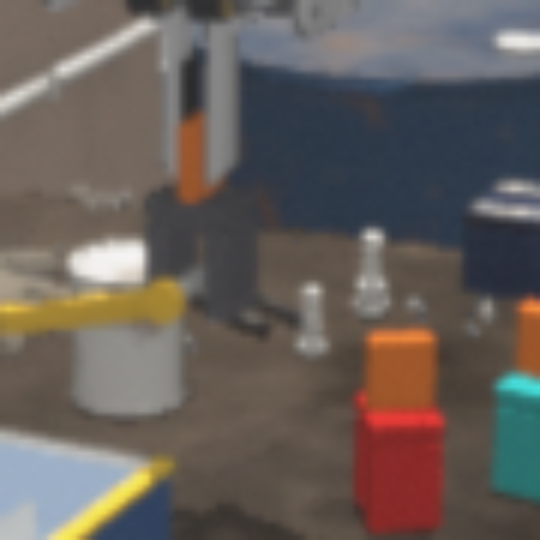

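The weight's legs at crop (175,240) and (230,260) straddle the rod at (195,285). I continue down slowly along the arc.

>>> arm_command(plan=[[-1, 0, 0, 0.008, 0], [-1, 0, 0, 0.008, 0], [-1, 0, 0, 0.006, 0], [-1, 0, 0, 0.005, 0], [-1, 0, 0, 0.005, 0], [-1, 0, -0.001, 0.005, 0], [-1, 0, -0.001, 0.005, 0], [-1, 0, -0.001, 0.005, 0], [-1, 0, 0, 0, 0]])

```text
clock: 9.43
eef_pos: [554.0, -185.3, 167.1]
eef_rot: [-3.141, -0.0, 1.551]
wrist_force: [-1.3, -0.2, -3.0]
finger_gap: 13.7
finger_force: 40.0
```

>>> arm_command(plan=[[-1, 0, -0.001, 0.006, 0], [-1, 0, -0.001, 0.006, 0], [-1, 0, 0, 0.006, 0], [-1, 0, 0, 0.006, 0], [-1, 0, 0, 0.006, 0], [-1, 0, 0.001, 0.006, 0], [-1, 0, 0.001, 0.006, 0], [-1, 0, 0.001, 0.006, 0], [-1, 0, 0.001, 0.005, 0], [-1, 0, 0.001, 0.005, 0], [-1, 0, 0, 0, 0]])

```text
clock: 10.8
eef_pos: [557.3, -185.3, 109.1]
eef_rot: [3.142, -0.0, 1.551]
wrist_force: [-3.5, -0.9, -4.1]
finger_gap: 14.2
finger_force: 40.0
```

>>> arm_command(plan=[[-1, 0, -0.001, 0.002, 0], [-1, 0, 0, 0.002, 0], [-1, 0, 0, 0.001, 0], [-1, 0, 0, 0.001, 0], [-1, 0, 0, 0, 0]])

```text
clock: 11.42
eef_pos: [556.8, -185.3, 103.9]
eef_rot: [3.14, 0.0, 1.551]
wrist_force: [5.9, 0.5, -1.1]
finger_gap: 13.5
finger_force: 40.0
```

```bash
python3 - <<'E'
from h import *
go(557,-185.5,104,1.551)
c=eyes.camera('top'); P=cloud(c)
k=(P[...,2]>195)&(P[...,2]<240); k[:, :280]=0; k[:,372:]=0; k[:120]=0;k[200:]=0
print(k.sum(), P[k].mean(0) if k.any() else 0, P[...,2][130:160,325].round(0))
cv2.imwrite('pics/t4.png',cv2.resize(c['img'][110:235,270:420],None,fx=4,fy=4))
E
```

```text
clock 11.43 pos [ 556.8 -185.3  103.9] rpy [3.1398e+00 2.0000e-04 1.5508e+00] turn -0.0 then shift mm [-0.2  0.2 -0.1]
493 [745.95943033 -27.03217405 212.18380257] [174. 168. 163. 154. 149. 145. 137. 132. 126. 121. 115. 110. 103.  95.
  88.  84.  80.  71.  68.  60.  43.  33.  19.  13.   5.   5.   8.   6.
   7.   6.]
```

View pics/t4.png

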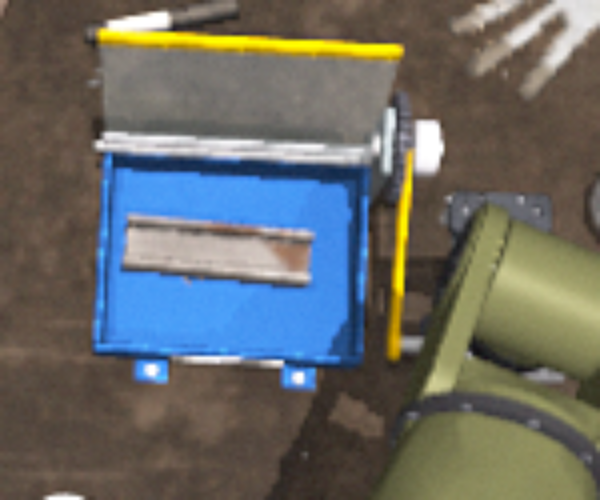

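The flap is wide open, with its yellow edge at crop (100,38)-(400,50), and the bracket is visible at (218,250). I press down slightly more to confirm the stop before releasing.

>>> arm_command(plan=[[-1, 0, 0.001, 0.001, 0], [-1, 0, 0, 0.001, 0], [-1, 0, 0, 0, 0]])

```text
clock: 11.85
eef_pos: [557.3, -185.5, 103.5]
eef_rot: [3.141, 0.001, 1.551]
wrist_force: [-5.5, 2.8, 17.3]
finger_gap: 13.7
finger_force: 40.0
```

>>> arm_command(plan=[[-1, 0, 0, -0.001, 0], [-1, 0, 0, 0, 0], [-0.5, 0, 0, 0, 0], [-0.2, 0, 0, 0, 0], [0, 0, 0, 0, 0], [0, 0, 0, 0, 0], [0, 0, 0, 0, 0], [0, 0, 0, -0.02, 0], [0, 0, 0, -0.04, 0], [0, 0, 0, -0.06, 0], [0, 0, 0, -0.05, 0], [0, 0, 0, -0.03, 0], [0, 0, 0, 0, 0]], newtons=10)

```text
clock: 13.48
eef_pos: [557.6, -185.5, 304.5]
eef_rot: [3.138, 0.001, 1.551]
wrist_force: [0.4, -0.7, -0.5]
finger_gap: 46.9
finger_force: 0.0
```

```bash
python3 - <<'E'
from h import *
import pickle
c=eyes.camera('top'); P=cloud(c); im=c['img']; pickle.dump(c,open('t5.pkl','wb'))
# bin interior: bracket = low saturation points inside bin
hs=cv2.cvtColor(im,cv2.COLOR_BGR2HSV)
k=np.zeros(P.shape[:2],bool); k[155:193,298:352]=True
q=k&(hs[...,1]<110)&(P[...,2]>1)
q=cv2.morphologyEx(q.astype(np.uint8),cv2.MORPH_OPEN,np.ones((3,3)))
n,l,s,ce=cv2.connectedComponentsWithStats(q); i=1+np.argmax(s[1:,4]); v,u=np.nonzero(l==i)
pts=np.array([ray(c,a,b,47)[:2] for a,b in zip(u,v)],np.float32); r=cv2.minAreaRect(pts); print('bracket',s[i],r,pts.mean(0), np.percentile(P[l==i][:,2],[5,50,95]))
bl=(hs[...,1]>130)&(hs[...,0]>95)&(hs[...,0]<125); bl[:145]=0; bl[199:]=0; bl[:,:285]=0; bl[:,368:]=0
v,u=np.nonzero(bl&(P[...,2]>50)&(P[...,2]<75)); pts=np.array([ray(c,a,b,60)[:2] for a,b in zip(u,v)],np.float32); print('rim',cv2.minAreaRect(pts))
s=manip.read_state(); print(s['eef_pos'],s['joints'])
go(r[0][0],r[0][1],150,1.49)
d=eyes.camera('side')
a=cv2.resize(im[110:235,270:420],None,fx=3,fy=3); b=cv2.resize(d['img'][120:260,270:400],None,fx=3,fy=3)[:375]
cv2.imwrite('pics/t5.png',np.hstack([a,b]))
E
```

```text
bracket [301 163  47  19 669] ((633.1580200195312, -3.6747207641601562), (149.27992248535156, 46.38557052612305), 85.52910614013672) [633.28595    -3.6230311] [12.87123113 24.92674206 49.86426259]
rim ((625.763916015625, -15.524757385253906), (209.7615203857422, 154.86366271972656), 88.03793334960938)
[ 557.20281614 -185.33736349  302.31494713] [-3.83457050e-01  3.34359529e-01  1.25445978e+00 -4.43952618e-05
  1.55211009e+00 -3.63510011e-01]
clock 13.53 pos [ 557.2 -185.3  302.3] rpy [3.1410e+00 3.0000e-04 1.5509e+00] turn 0.061 then shift mm [187.2  61.  152.3]
```

View pics/t5.png

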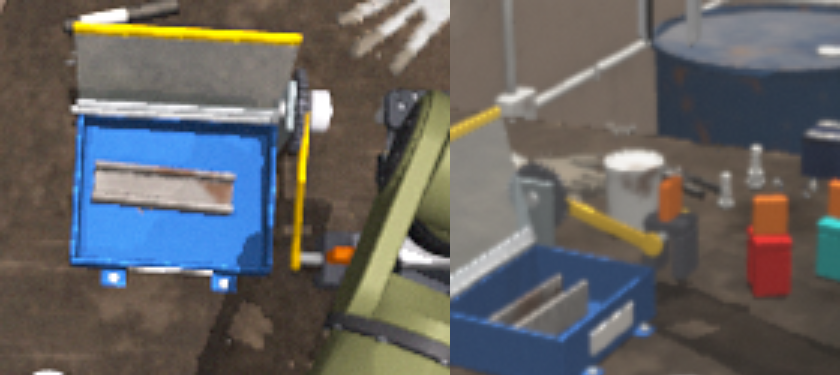

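The weight hangs on the lowered rod, at right crop (675,225), the flap stays open, and the bracket lies at left crop (165,187).

The flap is close behind the bin, so I will grasp with the tool about 17 mm nearer the robot than the bracket's centre. The far finger then draws the bracket toward the robot.

```bash
python3 - <<'E'
from h import *
go(619,-2.7,150,1.493)
E
```

```text
clock 13.57 pos [ 556.9 -185.2  301.2] rpy [-3.1403e+00 -5.0000e-04  1.5508e+00] turn 0.058 then shift mm [186.8  47.9 151.2]
```

>>> arm_command(plan=[[0.9, 0, 0, 0, 0.058], [0.9, 0.02, 0.006, 0, 0], [0.9, 0.035, 0.01, 0, 0], [0.9, 0.04, 0.01, 0, 0], [0.9, 0.04, 0.01, 0, 0], [0.9, 0.035, 0.01, 0, 0], [0.9, 0.015, 0, 0, 0], [0.9, 0, 0, 0, 0], [0.9, 0, 0, 0, 0]])

```text
clock: 14.7
eef_pos: [617.2, -5.3, 302.4]
eef_rot: [-3.141, 0.0, 1.492]
wrist_force: [-0.5, -0.3, -1.0]
finger_gap: 89.3
finger_force: 0.0
```

```bash
python3 - <<'E'
from h import *
go(619,-2.7,20,1.493)
E
```

```text
clock 14.7 pos [617.2  -5.3 302.4] rpy [-3.1414e+00  2.0000e-04  1.4922e+00] turn -0.001 then shift mm [  2.8   1.7 282.4]
```

>>> arm_command(plan=[[0.9, 0.003, 0.002, 0.02, 0], [0.9, 0, 0, 0.045, 0], [0.9, 0, 0, 0.05, 0], [0.9, 0, 0, 0.05, 0], [0.9, 0, 0, 0.03, 0], [0.9, 0, 0, 0.015, 0], [0.9, 0, 0, 0, 0]])

```text
clock: 15.58
eef_pos: [619.5, -2.3, 92.4]
eef_rot: [-3.141, 0.0, 1.492]
wrist_force: [-0.3, -0.4, 1.3]
finger_gap: 89.2
finger_force: 0.0
```

```bash
python3 - <<'E'
from h import *
go(619,-2.7,20,1.493)
c=eyes.camera('side'); cv2.imwrite('pics/s6.png',cv2.resize(c['img'][130:280,240:400],None,fx=4,fy=4))
E
```

```text
clock 15.57 pos [619.5  -2.3  92.4] rpy [-3.141  0.     1.492] turn -0.001 then shift mm [-0.5 -0.5 72.4]
```

View pics/s6.png

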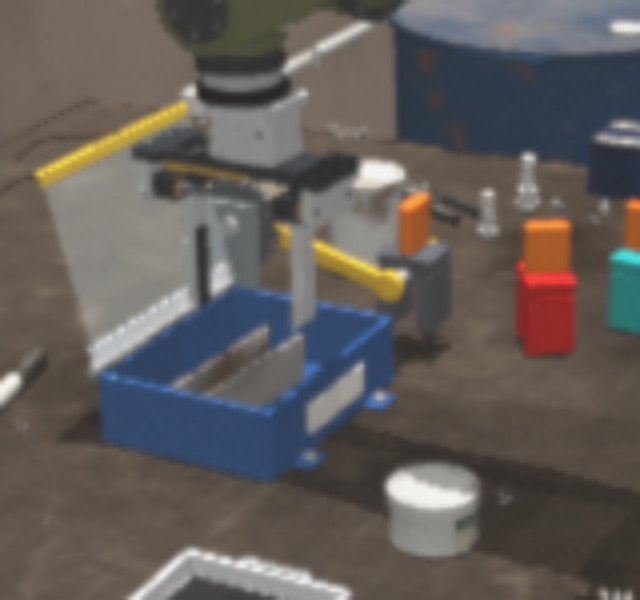

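The fingers, at crop (205,290) and (303,310), are either side of the bracket at (245,370). The gripper body's far end at (145,155) is in front of the open flap. I go down in steps, watching the force.

>>> arm_command(plan=[[0.9, 0, 0, 0.02, 0], [0.9, 0, 0, 0.02, 0], [0.9, 0, 0, 0.01, 0], [0.9, 0, 0, 0, 0]])

```text
clock: 16.12
eef_pos: [619.2, -1.6, 41.4]
eef_rot: [-3.14, 0.0, 1.493]
wrist_force: [0.2, 0.6, -0.6]
finger_gap: 89.0
finger_force: 0.0
```

>>> arm_command(plan=[[0.9, 0, 0, 0.006, 0], [0.9, 0, 0, 0.006, 0], [0.9, 0, 0, 0, 0]])

```text
clock: 16.5
eef_pos: [619.5, -1.6, 30.0]
eef_rot: [-3.141, 0.0, 1.493]
wrist_force: [0.2, -0.2, -0.7]
finger_gap: 89.1
finger_force: 0.0
```

>>> arm_command(plan=[[0.9, 0, 0, 0.005, 0], [0.9, 0, 0, 0.005, 0], [0.9, 0, 0, 0, 0], [-0.2, 0, 0, 0, 0], [-1, 0, 0, 0, 0], [-1, 0, 0, 0, 0], [-1, 0, 0, 0, 0], [-1, 0, 0, 0, 0], [-1, 0, 0, 0, 0], [-1, 0, 0, 0, 0]], newtons=45)

```text
clock: 17.75
eef_pos: [619.9, -1.6, 20.7]
eef_rot: [3.141, -0.0, 1.493]
wrist_force: [4.2, -0.0, 4.1]
finger_gap: 39.6
finger_force: 44.6
```

Gripped at 39.6 mm, which matches the bracket's 40 mm width. I lift it straight up.

>>> arm_command(plan=[[-1, 0, 0, -0.01, 0], [-1, 0, 0, -0.02, 0], [-1, 0, 0, -0.03, 0], [-1, 0, 0, -0.04, 0], [-1, 0, 0, -0.04, 0], [-1, 0, 0, -0.02, 0], [-1, 0, 0, 0, 0], [-1, 0, 0, 0, 0]])

```text
clock: 18.75
eef_pos: [619.0, -1.6, 179.4]
eef_rot: [-3.14, 0.0, 1.493]
wrist_force: [-0.3, -0.9, -6.5]
finger_gap: 40.0
finger_force: 44.5
```

```bash
python3 - <<'E'
from h import *
go(476,348,180,1.559)
s=manip.read_state(); print(s['wrist_force'],s['moment'],s['finger_gap'])
c=eyes.camera('side'); cv2.imwrite('pics/s7.png',cv2.resize(c['img'][110:310,220:400],None,fx=3,fy=3))
t=eyes.camera('top'); P=cloud(t)
k=np.zeros(P.shape[:2],bool); k[150:200,285:372]=True
q=k&(P[...,2]>110)&(P[...,2]<175); print(q.sum(),P[q].mean(0),P[q].min(0),P[q].max(0))
m=np.zeros(P.shape[:2],np.uint8); m[198:244,165:256]=1; m[(P[...,2]<12)|(P[...,2]>30)]=0
v,u=np.nonzero(m); pts=P[v,u,:2].astype(np.float32); print('tray',len(u),cv2.minAreaRect(pts),np.percentile(pts,[2,98],axis=0))
E
```

```text
clock 18.75 pos [619.   -1.6 179.4] rpy [-3.1396  0.      1.4928] turn -0.066 then shift mm [ 3.479e+02 -1.471e+02 -3.000e-01]
[-0.26848277 -0.90239012 -6.51182483] [-0.14445478  0.09902342  0.0052257 ] 39.98296389867128
71 [ 670.08839062 -128.71319977  130.01890856] [ 605.3103566  -143.47501624  110.3487742 ] [690.06544377  70.99113189 170.22070454]
tray 423 ((477.7213439941406, 347.7984924316406), (248.39910888671875, 130.19287109375), 89.33856964111328) [[413.37039795 225.0033728 ]
 [542.79775635 468.84710693]]
```

View pics/s7.png

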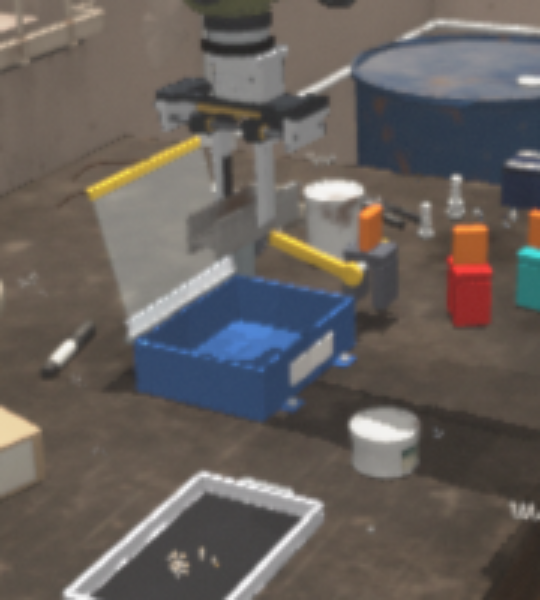

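The bracket hangs level in the gripper, at crop (240,220), the flap is still open, and the tray is at (200,545). I move over the tray.

>>> arm_command(plan=[[-1, 0, 0, 0, -0.066], [-1, 0.01, -0.015, 0, 0], [-1, 0.025, -0.015, 0, 0], [-1, 0.04, -0.015, 0, 0], [-1, 0.045, -0.02, 0, 0], [-1, 0.045, -0.02, 0, 0], [-1, 0.045, -0.02, 0, 0], [-1, 0.045, -0.015, 0, 0], [-1, 0.04, -0.015, 0, 0], [-1, 0.03, -0.01, 0, 0], [-1, 0.018, 0, 0, 0], [-1, 0.005, 0, 0, 0], [-1, 0, 0, 0, 0]])

```text
clock: 20.48
eef_pos: [479.2, 347.5, 180.1]
eef_rot: [-3.141, 0.001, 1.558]
wrist_force: [-0.3, -0.6, -5.5]
finger_gap: 39.6
finger_force: 44.5
```

```bash
python3 - <<'E'
from h import *
go(477,348,22,1.559)
E
```

```text
clock 20.48 pos [479.2 347.5 180.1] rpy [-3.1411e+00  5.0000e-04  1.5583e+00] turn -0.001 then shift mm [  0.6  -2.1 158.1]
```

>>> arm_command(plan=[[-1, 0, -0.002, 0.015, 0], [-1, 0, 0, 0.03, 0], [-1, 0, 0, 0.035, 0], [-1, 0, 0, 0.035, 0], [-1, 0, 0, 0.02, 0], [-1, 0, 0, 0.01, 0], [-1, 0, 0, 0.005, 0], [-1, 0, 0, 0, 0]])

```text
clock: 21.48
eef_pos: [477.0, 348.1, 30.7]
eef_rot: [3.141, -0.0, 1.559]
wrist_force: [0.3, -0.4, -5.7]
finger_gap: 39.8
finger_force: 44.5
```

>>> arm_command(plan=[[-1, 0, 0, 0.003, 0], [-1, 0, 0, 0.002, 0], [-1, 0, 0, 0.001, 0], [-1, 0, 0, 0.001, 0], [-1, 0, 0, 0, 0]])

```text
clock: 22.1
eef_pos: [476.8, 348.1, 23.4]
eef_rot: [-3.142, 0.0, 1.559]
wrist_force: [-0.7, 0.1, -5.8]
finger_gap: 39.5
finger_force: 44.5
```

>>> arm_command(plan=[[-1, 0, 0, 0.001, 0], [-1, 0, 0, 0.001, 0], [-1, 0, 0, 0, 0]])

```text
clock: 22.48
eef_pos: [476.9, 348.1, 21.7]
eef_rot: [3.142, -0.0, 1.559]
wrist_force: [-2.1, -1.9, -0.6]
finger_gap: 39.7
finger_force: 44.5
```

It is down on the mat, since the weight has come off the wrist. I release and retreat.

>>> arm_command(plan=[[0, 0, 0, 0, 0], [0.25, 0, 0, 0, 0], [0.25, 0, 0, 0, 0], [0.25, 0, 0, 0, 0], [0.25, 0, 0, -0.01, 0], [0.25, 0, 0, -0.03, 0], [0.25, 0, 0, -0.05, 0], [0.25, 0, 0, -0.05, 0], [0.25, 0, 0, -0.05, 0], [0.25, -0.04, -0.02, -0.03, 0], [0.25, -0.05, -0.03, 0, 0], [0.25, -0.05, -0.03, 0, 0], [0.25, -0.05, -0.03, 0, 0], [0.25, -0.03, 0, 0, 0], [0.25, 0, 0, 0, 0], [0.25, 0, 0, 0, 0]])

```text
clock: 24.48
eef_pos: [364.4, 129.8, 241.9]
eef_rot: [3.141, -0.0, 1.559]
wrist_force: [1.3, 0.4, -0.6]
finger_gap: 59.0
finger_force: 0.0
```

```bash
python3 - <<'E'
from h import *
t=eyes.camera('top'); P=cloud(t)
k=np.zeros(P.shape[:2],bool); k[198:244,180:248]=True
q=k&(P[...,2]>34)&(P[...,2]<60); pts=P[q]; print(q.sum(),cv2.minAreaRect(pts[:,:2].astype(np.float32)))
a=cv2.resize(t['img'][120:260,160:460],None,fx=2.6,fy=2.6); cv2.imwrite('pics/end.png',a)
E
```

```text
178 ((477.26824951171875, 346.68206787109375), (149.9597625732422, 39.630279541015625), 87.03707885742188)
```

View pics/end.png

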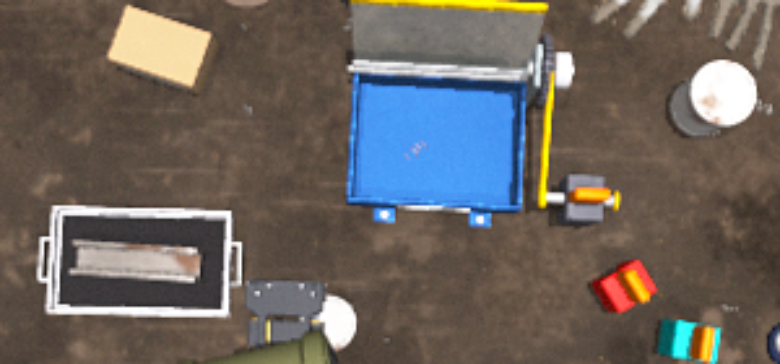

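The bracket lies lengthwise and centred in the tray at (135,262). The weight hangs mid-rod at (585,198) with the flap open, and the tins and carton look undisturbed.

```bash
python3 -c "
from h import *
print(ticket.sign_off())"
```

```text
the job is handed in; nothing more can be done
None
```

The job is handed in at about 24.5 s of the 53 s allowed; the sign-off gave no verdict. In the last picture the weight hangs let go on the lowered rod, the flap is wide open, the bracket lies flat and lengthwise in the tray, and the tins and carton look undisturbed.

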